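Index the rotary table to the tagged hole

ROBOT

A 6-joint arm with a two-finger parallel gripper is mounted at the origin on the work surface. World frame = base frame: x ahead of the robot, y to its left, z up, the work surface at z = 0. Lengths are in m, angles in rad, forces in N, time in s.
With the tool pointing down it reaches from about 0.275 to 0.725 m from the base axis. Payload 15.9 kg.
Tool frame: the origin (TCP) lies midway between the tips of the shut fingers; the grasp point (between the pads) lies 19 mm behind it (arm.hold_point_z is the z of the grasp point in the tool frame, in m); z points along the fingers, y is the line along which they close (so a half turn about z gives the same grasp; the last joint's range is limited). The gripper opens to 85 mm and grips with 20 to 120 N. Pads are 22 mm wide; open, the fingers measure 114 mm over their backs; the gripper's body (76 mm by 85 mm) begins 54 mm behind the grasp point. The pads swing forward as they close: fully open they stand 13 mm farther back than shut.
Start: joints at [1.198, 0.213, -0.034, 1.323, 0, 1.571], TCP at [0.182, 0.466, 0.192] pointing down, gripper open.
Joint ranges: [-2.98, 2.98], [-0.74, 1.72], [-1.14, 1.35], [-2.1, 2.04], [-1.57, 1.44], [-3.14, 3.14]. Speed limits (rad/s): [1.89, 1.89, 2.39, 2.57, 3.14, 3.14].

INTERFACE

Orientations are given as a rotation vector (axis times angle).
In Python, from rig import arm gives the robot as it stands. The module is installed in compiled form; this text tells all that it offers. Calls block until the motion is done:
- arm.move_pose(position, orientation): joint-space move of the TCP to a pose.
- arm.move_l(position, attitude=None, vel=0.15): straight line of the TCP; attitude=None keeps the orientation; vel is the mean speed in m/s.
- arm.move_joints(angles): joint-space move.
- arm.set_gripper(opening): finger opening in m; the grip force is fixed at half the most; returns when the fingers have stopped.
- arm.hold(seconds).
- arm.solve_ik(position, orientation): joint angles nearest the present ones, or None.
- arm.get_obs(): the state.
- arm.capture(name): name is "side" or "top" or "wrist"; returns a dict with "image" (400x640x3 uint8, red, green, blue), "fov_y" (degrees; the focal length in pixels is half the picture's height over the tangent of half this angle, whatever the lens; pixels are square), "cx", "cy" (the principal point, pixels), "extrinsics" (4x4, takes a point from world to camera coordinates). Camera axes: x right, y down, z forward; pixel columns grow to the right and rows downward; lengths in m; the calibration is good to about 2 mm. A picture is of the moment at which its call begins. There is no depth.
A pose or a line that the arm cannot do raises arm.IKError and nothing moves.
- arm.job_done(): hands the job in; it is judged then, once.
The state is a dict: "time_s": time; "joint_positions": joint angles; "joint_velocities": joint speeds; "effort": joint torques, N m; "position": TCP position; "orientation": TCP orientation; "contact_force": force on the tool from outside, world axes, zero at the start; "moment": the same for the moment, N m; "grip_width": finger opening in m; "gripper_force": force on a finger pad.
Only numpy, scipy, OpenCV 4.12 (cv2) and the standard library are available. Lean on these libraries where they do the work, as an engineer would, in place of code of your own. Each camera call takes 0.05 s, during which the arm holds its last target. There are 200 camera calls.

TASK

Put a fingertip on the red plunger button and, without gripping it, press it in to free the rotary table and, with it pressed, turn the table to the next hole on the side marked by the yellow tag, then let the plunger spring fully back out so the table is locked in that hole and take the hand away. Do not let it lock in the hole with the white tag, leave the brass wheel blank sitting on its mandrel, and leave the tub, the screwdriver and the brass spool where they are.

Things in the scene. Friction and masses are not known exactly. Their poses are not given: they have to be found in the camera images.
- indexer: Rotary indexing table fixed to the bench. Round green base 330 mm across; origin: centre of its underside, on the vertical turning axis. On its -x side a dark steel plate (arc, radius 100 to 160 mm, top 50 mm above the bench) has a 10 mm arc slot of 120 mm radius joining five 16 mm bright-edged holes, 36 deg (0.628 rad) apart, the middle one on the -x axis.
- turntable (a joint): Angle (rad) of the turning steel table (156 mm across, top 80 mm above the bench) about the indexer's z axis, counterclockwise from above positive, 0 at the start, in the middle hole. Holes at -1.257, -0.628, 0, 0.628, 1.257. Locked it has 0.015 rad of play either way; freed it turns against about 0.12 N m of friction (1 N at the button) and stays where it is left.
- plunger (a joint): How far the sprung plunger is pressed down (m): 0 out, 0.014 fully in. Its round-nosed collar locks the table in a hole; from 0.0105 on it is below the plate and the table is free. Spring 5 N at first, 9 N fully in. Let go between two holes, it stays at about 0.010, held down by the plate; over a hole it springs out to 0 and locks, centring itself if within 3 mm.
- button (a point): Centre of the red plunger button's dished top: the dish floor, 102 mm above the bench when out. The dish is 48 mm across inside; rim 6 mm high, 4 mm thick. The button rides on an arm of the table 120 mm from the turning axis, on the -x side at the start, goes straight down when pressed and circles the axis as the table turns. Arm and bush below it reach 76 mm above the bench.
- yellow_tag: Yellow disc, 16 mm across and 8 mm high, fixed on the gate plate 150 mm from the turning axis, in line with the hole to go to: one hole (36 deg) to one side of the start or the other. Origin at the centre of its underside. When the plunger is in that hole, the button's centre is 30 mm from it, seen from above.
- white_tag: The same disc in white, in line with the next hole on the other side, where the plunger must not go.
- blank: Loose brass wheel blank, a ring 72 mm in diameter, 12 mm thick with a 17 mm bore, 300 g, lying flat round the 14 mm mandrel at the middle of the table; it turns with the table. Origin at the centre of its underside, 86 mm above the bench. The mandrel ends 114 mm above the bench.
- tub: Loose white open tub, 60 mm across, 45 mm high, on the bench beside the base. Origin under its centre.
- screwdriver: Loose screwdriver, 160 mm long, lying on the bench beside the base along its own x axis.
- spool: Loose brass spool, 44 mm flange, 32 mm high, standing on the bench beside the base. Origin under its centre.
Mind the look-alikes: they are no part of the job. There is more than one size of the blank; the one meant has the size given above.

How it is judged:
On the way, in this order (a step that is already met when the one before it is completed fails the run):
1. the plunger is pressed in by the fingers, freeing the table, still at the starting hole (value of joint plunger above 0.0095 m and value of joint turntable between -0.12 and 0.12 rad and contact force between the fingers and plunger above 0.5 N), for 0.05 s.
2. with the plunger in, the table is turned off the starting hole towards the yellow tag (value of joint plunger above 0.006 m and horizontal distance between button and yellow_tag between 0.034 and 0.06 m).
3. the plunger springs out into the hole at the yellow tag (value of joint plunger below 0.002 m and horizontal distance between button and yellow_tag below 0.034 m), for 0.2 s.
At the end, for the whole second after the job is handed in: Plunger out to within 2 mm in the yellow tag's hole (button within 34 mm of the tag seen from above) and table still; blank seated on the mandrel (height within 4 mm, centred within 6 mm); tub, screwdriver and spool within 20 mm of their starts (all of step 3 and value of joint turntable between -0.66 and 0.66 rad and velocity of joint turntable between -0.05 and 0.05 rad/s and height (world z) of blank between 0.082 and 0.09 m and horizontal distance between blank and indexer below 0.006 m and distance of each of tub, screwdriver, spool from where it was at the start of the episode below 0.02 m); the robot touches nothing.
It fails at once if the button is gripped between the fingers (the point between the pads comes down to the button, instead of the tips pressing on it) (z of the grasp point in the frame of button below 0.004 m and horizontal distance between the grasp point and button below 0.02 m and contact force between the fingers and plunger above 0.5 N).
It fails at once if the plunger locks in the hole at the white tag (value of joint plunger below 0.004 m and horizontal distance between button and white_tag below 0.04 m).
It fails at once if the brass blank is lifted off its seat (by more than 10 mm) (height (world z) of blank above 0.096 m).
It fails at once if the tub, the screwdriver or the spool is lifted or moved by more than 20 mm (distance of any of tub, screwdriver, spool from where it was at the start of the episode above 0.02 m).
It also fails if it takes over 35 s, if anything falls off the work surface, if the arm or the gripper's body presses on something with over 40 N, if the wrist force passes 120 N, or if a joint passes its speed limit or range.

## Working session

There is one attempt and no reset: what is moved stays moved. The work goes in short steps, each a Python script; the robot and the scene stay as the last script left them, time stands still between calls to the robot, and variables do not carry over. Pictures are saved under pics/ and viewed, at most 10 in all, crops included, and the job is handed in when it is done.

```bash
mkdir -p pics; cat > h.py <<'E'
import numpy as np, cv2
from rig import arm
def cap(n,save=None):
    c=arm.capture(n)
    if save: cv2.imwrite('pics/'+save,c["image"][:,:,::-1])
    return c
def ray(c,u,v,z):
    f=200/np.tan(np.radians(c["fov_y"])/2)
    E=np.array(c["extrinsics"]);R=E[:3,:3];t=E[:3,3]
    o=-R.T@t; d=R.T@np.array([(u-c["cx"])/f,(v-c["cy"])/f,1])
    return o+d*(z-o[2])/d[2]
def proj(c,p):
    f=200/np.tan(np.radians(c["fov_y"])/2)
    E=np.array(c["extrinsics"]);q=E[:3,:3]@p+E[:3,3]
    return f*q[0]/q[2]+c["cx"],f*q[1]/q[2]+c["cy"]
def blobs(c,lo,hi,amin=15):
    m=cv2.inRange(cv2.cvtColor(c["image"],cv2.COLOR_RGB2HSV),np.array(lo),np.array(hi))
    n,_,s,ce=cv2.connectedComponentsWithStats(m)
    return [(tuple(ce[i].round(1)),s[i].tolist()) for i in range(1,n) if s[i][4]>=amin]
E
python3 - <<'E'
from h import *
for n in("top","side"):
    c=cap(n,n+'1.png'); print(n,c["fov_y"],c["cx"],c["cy"],np.array(c["extrinsics"]).round(3).tolist())
    for k,lo,hi in(("red",(0,130,70),(8,255,255)),("red2",(172,130,70),(180,255,255)),("yel",(22,130,100),(34,255,255)),("green",(40,60,30),(90,255,255))):
        print(k,blobs(c,lo,hi))
print(arm.get_obs()["time_s"],arm.get_obs()["orientation"],arm.hold_point_z)
E
```

```text
top 48.46970316068009 312.429712350981 189.9189761423081 [[0.022, -1.0, 0.005, 0.012], [-0.982, -0.022, -0.189, 0.593], [0.189, -0.001, -0.982, 0.836], [0.0, 0.0, 0.0, 1.0]]
red [((np.float64(275.9), np.float64(230.4)), [261, 215, 31, 31, 736]), ((np.float64(384.4), np.float64(305.5)), [372, 285, 25, 41, 456])]
red2 []
yel [((np.float64(7.4), np.float64(55.4)), [4, 51, 8, 9, 21]), ((np.float64(216.5), np.float64(53.5)), [213, 51, 8, 7, 18]), ((np.float64(572.0), np.float64(68.1)), [570, 65, 5, 7, 15]), ((np.float64(584.0), np.float64(68.0)), [580, 65, 10, 8, 23]), ((np.float64(225.1), np.float64(74.7)), [217, 69, 16, 13, 45]), ((np.float64(272.3), np.float64(75.9)), [269, 73, 7, 7, 16]), ((np.float64(592.0), np.float64(83.4)), [586, 81, 13, 5, 21]), ((np.float64(553.2), np.float64(87.3)), [542, 83, 19, 11, 45]), ((np.float64(559.4), np.float64(83.3)), [556, 82, 7, 4, 15]), ((np.float64(570.3), np.float64(87.2)), [566, 83, 10, 10, 30]), ((np.float64(594.9), np.float64(90.2)), [587, 88, 15, 6, 29]), ((np.float64(606.0), np.float64(89.9)), [603, 88, 9, 6, 16]), ((np.float64(600.6), np.f
[... 6783 characters left out ...]
4(145.1)), [58, 140, 9, 11, 27])]
yel [((np.float64(408.7), np.float64(104.4)), [395, 101, 27, 10, 178]), ((np.float64(288.8), np.float64(157.6)), [281, 154, 17, 9, 103]), ((np.float64(341.2), np.float64(163.8)), [333, 160, 18, 9, 128]), ((np.float64(330.4), np.float64(172.5)), [328, 171, 6, 4, 20]), ((np.float64(299.6), np.float64(191.0)), [285, 183, 25, 16, 148]), ((np.float64(285.2), np.float64(188.6)), [280, 184, 11, 10, 73]), ((np.float64(332.7), np.float64(241.0)), [329, 238, 8, 7, 47]), ((np.float64(166.4), np.float64(271.5)), [163, 269, 8, 6, 15])]
green [((np.float64(275.8), np.float64(239.4)), [226, 191, 140, 82, 4332])]
0.1 [-5.82130653e-01 -3.08697989e+00  1.48846733e-03] -0.0187
```

View pics/top1.png

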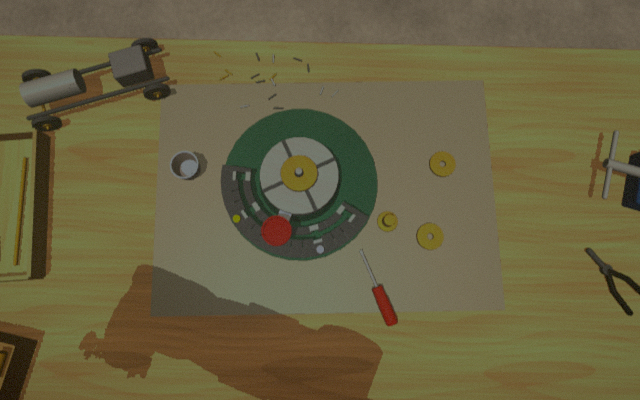

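View pics/side1.png

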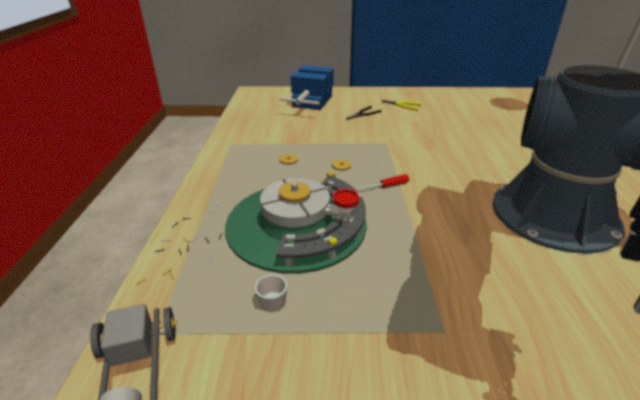

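The top view shows the red button at (276,231), the yellow tag at (236,218), the white tag at (320,249), and the blank on its mandrel at (299,173).

Look-alikes:
- **Red:** the screwdriver handle at (384,305) could be taken for the button.
- **Yellow or brass:** the spool at (387,221) and the spare rings at (442,163) and (430,236) could be taken for the tag or the blank. The yellow tag is the small disc on the dark plate.

Next I'll compute positions and check them against the given sizes.

```bash
python3 - <<'E'
from h import *
c=cap("top")
im=c["image"]; cv2.imwrite('pics/crop.png',cv2.resize(im[100:270,160:410],None,fx=3,fy=3,interpolation=cv2.INTER_CUBIC)[:,:,::-1])
B=ray(c,275.9,230.4,.107);Y=ray(c,236,218,.058);W=ray(c,320,249,.058);A=ray(c,298.6,172.6,.098)
print("B",B,"Y",Y,"W",W,"A",A)
for n,p in(("B",B),("Y",Y),("W",W)): d=(p-A)[:2];print(n,np.hypot(*d),np.arctan2(d[1],d[0]))
print("B-Y",np.hypot(*(B-Y)[:2]), "reach",np.hypot(*B[:2]))
s=cap("side")
for n,p in(("B",B),("Y",Y),("A",A)):print(n,proj(s,p))
E
```

```text
B [0.50458263 0.09171024 0.107     ] Y [0.5321214  0.17537773 0.058     ] W [0.47493226 0.0081066  0.058     ] A [0.61779966 0.05288882 0.098     ]
B 0.1196879235525235 2.8112624861166045
Y 0.14948009136423154 2.1811716456747834
W 0.14972154931870396 -2.837839760542777
B-Y 0.0880831049414421 reach 0.5128492907272556
B (np.float64(345.75514504352515), np.float64(195.39661702280728))
Y (np.float64(332.1695487348139), np.float64(238.52927217713162))
A (np.float64(294.3084047597487), np.float64(188.23290849578487))
```

View pics/crop.png

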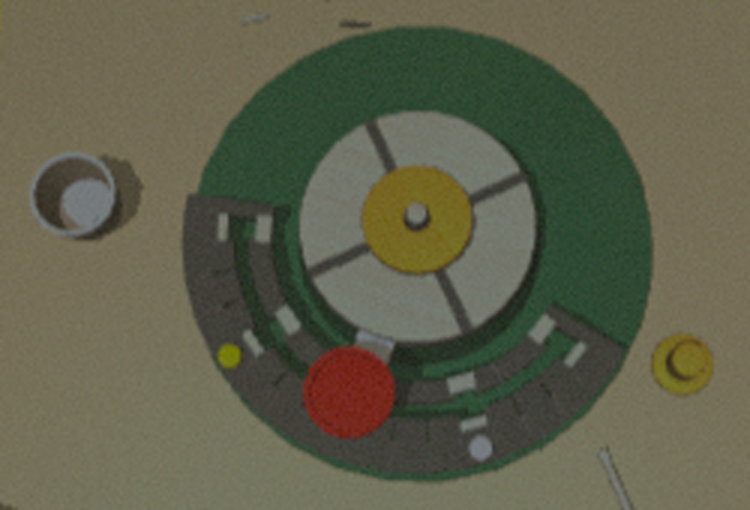

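The crop confirms the red dished button on its arm and the small yellow disc at the plate edge. Radii of 120 and 150 mm and 0.63 rad spacing all match, so the turn is −0.628 rad (clockwise). Next I go above the button with the fingers shut and look from close by.

```bash
cat >> h.py <<'E'
from scipy.spatial.transform import Rotation as Ro
A0=np.array([.6178,.0529]);TH=2.812
def pt(th,z,A=A0): return [A[0]+.12*np.cos(th),A[1]+.12*np.sin(th),z]
E
python3 - <<'E'
from h import *
o=arm.get_obs(); p=pt(TH,.18)
R=Ro.from_euler('z',np.arctan2(p[1],p[0])-o["joint_positions"][0])*Ro.from_rotvec(o["orientation"])
arm.set_gripper(0.0)
arm.move_pose(p,R.as_rotvec())
o=arm.get_obs();print(o["time_s"],o["position"],p,o["grip_width"],o["joint_positions"],o["contact_force"])
c=cap("wrist","w1.png")
print(blobs(c,(0,130,70),(8,255,255),100))
for q in(p[:2]+[.102],pt(TH-.628,.102),p[:2]+[.108]):print(proj(c,np.array(q)))
c=cap("top","top2.png")
E
```

```text
2.7583 [0.5040982  0.09254426 0.18003044] [np.float64(0.5042590884639779), np.float64(0.09173891614822943), 0.18] 3.594534965668661e-05 [ 1.81455444e-01  2.41816962e-01 -2.84306687e-02  1.30119839e+00
  1.54117703e-04  1.57081287e+00] [ 0.84924134 -0.36756727  0.59728114]
[((np.float64(326.1), np.float64(200.6)), [291, 166, 72, 70, 3920]), ((np.float64(175.7), np.float64(326.4)), [151, 311, 63, 32, 876])]
(np.float64(323.4999174572638), np.float64(201.10528496139298))
(np.float64(394.2800619952566), np.float64(138.3029550553518))
(np.float64(323.47134229450955), np.float64(203.2185818792044))
```

View pics/w1.png

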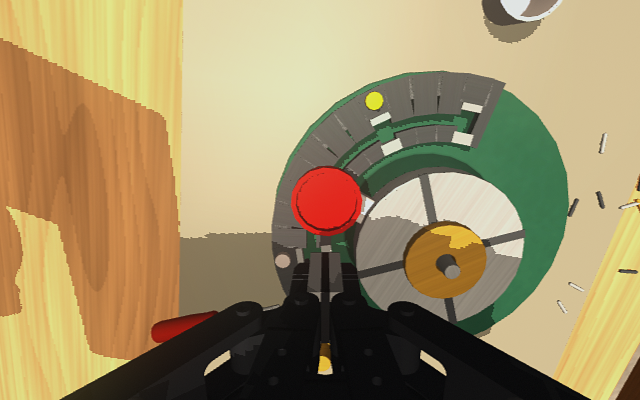

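The wrist view shows the button at (326,201), about 2 mm from the prediction of (323.5,202). That is well within the dish slack, and the yellow tag is at (374,101). Now I press.

```bash
python3 - <<'E'
from h import *
arm.move_l(pt(TH,.108),vel=.06)
f0=np.array(arm.get_obs()["contact_force"])
for z in(.101,.097,.093,.0905,.0892):
    arm.move_l(pt(TH,z),vel=.03)
    o=arm.get_obs();print(round(o["time_s"],2),z,np.round(o["position"],4),np.round(np.array(o["contact_force"])-f0,1))
c=cap("wrist","w2.png"); print(blobs(c,(0,130,70),(8,255,255),100))
E
```

```text
4.59 0.101 [0.5041 0.0917 0.1008] [-0.3 -1.4 -1.3]
4.88 0.097 [0.5041 0.0917 0.0968] [ 0.  -0.6 -1. ]
5.16 0.093 [0.5041 0.0917 0.0928] [-0.1 -0.4 -1.2]
5.41 0.0905 [0.5041 0.0917 0.0904] [ 0.3 -0.1 -1. ]
5.66 0.0892 [0.5042 0.0917 0.0892] [ 0.3 -0.4 -1.2]
[((np.float64(326.9), np.float64(234.3)), [274, 194, 107, 91, 6204])]
```

View pics/w2.png

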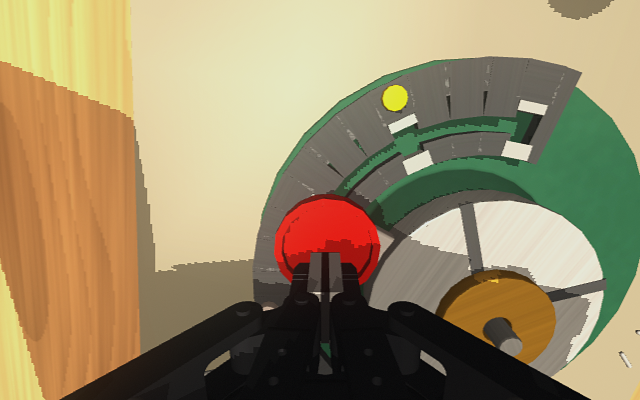

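The fingers look to be inside the dish rim, at about (325,255), with the button ellipse centred near (327,240). The force reading shows no 5–9 N reaction, so I need to know whether the button has actually gone down.

```bash
python3 - <<'E'
from h import *
arm.hold(.2)
o=arm.get_obs();print(o["contact_force"],o["moment"],o["grip_width"],o["position"],o["time_s"])
c=cap("wrist")
im=c["image"][180:300,250:400];cv2.imwrite('pics/w3.png',cv2.resize(im,None,fx=5,fy=5,interpolation=cv2.INTER_CUBIC)[:,:,::-1])
print("tcp",proj(c,np.array(o["position"])))
for z in(.108,.094): # rim extents along tangent/radial if out / in
    print(z,[np.round(proj(c,np.array(pt(TH,z))+.028*np.array([np.cos(a),np.sin(a),0])),1).tolist() for a in(.18,.18+np.pi/2,.18+np.pi,.18-np.pi/2)])
E
```

```text
[0.19795566 0.62598737 0.2046564 ] [-0.01342727  0.01873735  0.00929435] -0.00015864034343831374 [0.50427024 0.09174489 0.089238  ] 5.9083
tcp (np.float64(322.94799773781597), np.float64(236.95986273469106))
0.108 [[375.1, 250.4], [322.6, 200.1], [270.4, 250.4], [322.8, 296.3]]
0.094 [[371.6, 240.2], [322.8, 193.0], [274.2, 240.1], [323.0, 283.3]]
```

View pics/w3.png

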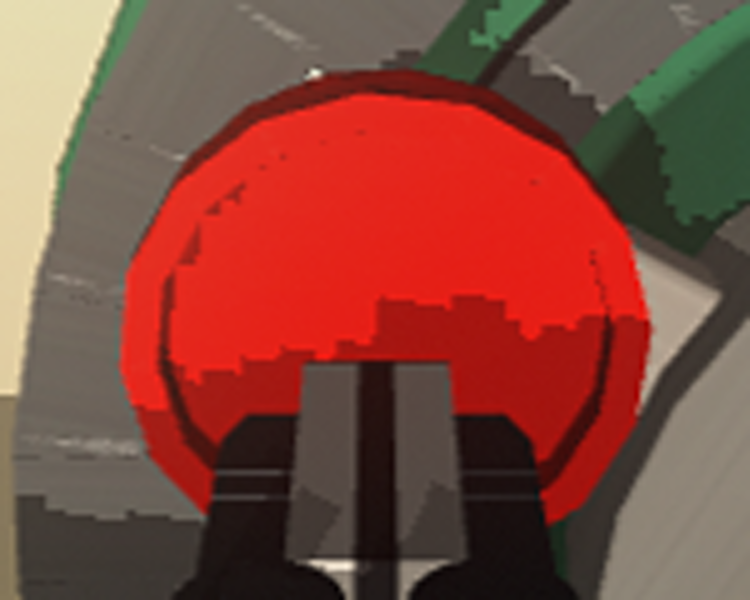

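The button rim still measures about 105 px wide, which matches z = 0.108 (out) rather than 0.094 (in). With no force either, the tips have not touched, so they seem to sit higher than the TCP reading. I'll check in the side view before going lower.

```bash
python3 - <<'E'
from h import *
c=cap("side")
o=arm.get_obs();p=np.array(o["position"])
u,v=proj(c,p);print("tcp",u,v,"hold",proj(c,p+[0,0,.0187]),"btn out",proj(c,np.array(pt(TH,.102))), "+50mm",proj(c,p+[0,0,.05]))
x0,y0=int(u)-50,int(v)-70
im=c["image"][y0:y0+100,x0:x0+110];print(x0,y0)
cv2.imwrite('pics/s2.png',cv2.resize(im,None,fx=6,fy=6,interpolation=cv2.INTER_CUBIC)[:,:,::-1])
print(blobs(c,(0,130,70),(8,255,255),60)[1:])
E
```

```text
tcp 345.66427214972555 202.25430097143538 hold (np.float64(345.91100519872293), np.float64(195.0408991158993)) btn out (np.float64(345.84160853180964), np.float64(197.34948534076491)) +50mm (np.float64(346.33738148519245), np.float64(182.57550986839465))
295 132
[((np.float64(394.7), np.float64(180.1)), [381, 174, 28, 13, 218]), ((np.float64(345.8), np.float64(198.1)), [332, 189, 28, 19, 401])]
```

View pics/s2.png

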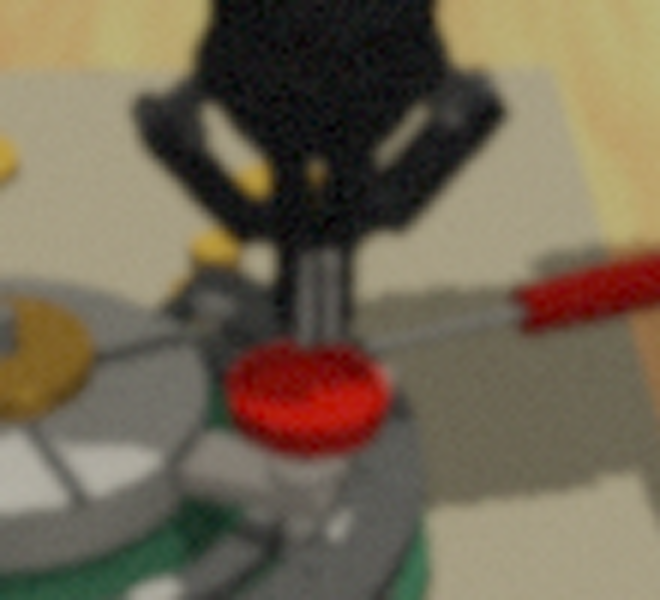

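In the side crop the fingers end at the dish's back rim, around (348,189), but the TCP should project to (345.7,202). The visible tips therefore sit either about 30 mm higher than, or off to the −y side of, the nominal TCP. I'll lift clear and triangulate the tip in open view.

```bash
python3 - <<'E'
from h import *
p=np.array(arm.get_obs()["position"]);arm.move_l([p[0],p[1],.16],vel=.1);arm.hold(.2)
o=arm.get_obs();p=np.array(o["position"]);print(p,o["orientation"],o["grip_width"],o["time_s"])
s=cap("side");w=cap("wrist");t=cap("top")
out=[]
for c in(s,w,t):
    u,v=proj(c,p);x0,y0=int(u)-32,int(v)-37;print("tcp",u,v,"origin",x0,y0)
    im=cv2.resize(c["image"][y0:y0+75,x0:x0+65],None,fx=4,fy=4,interpolation=cv2.INTER_CUBIC)
    cv2.circle(im,(int((u-x0)*4),int((v-y0)*4)),4,(255,0,255),1);out.append(im)
cv2.imwrite('pics/tri.png',np.hstack(out)[:,:,::-1])
np.save('tri.npy',{'s':s,'w':w,'t':t},allow_pickle=True)
E
```

```text
[0.50394586 0.09165885 0.15945786] [-2.01215424e+00 -2.41134601e+00  2.04084182e-03] -0.00044758019814844226 7.0667
tcp 346.7842807316375 174.23095421530888 origin 314 137
tcp 322.8428637919505 236.91341693578866 origin 290 199
tcp 273.642892938682 227.7816923321627 origin 241 190
```

View pics/tri.png

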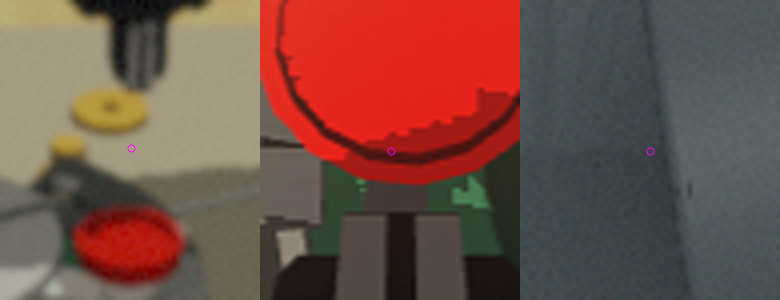

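```bash
python3 - <<'E'
from h import *
d=np.load('tri.npy',allow_pickle=True).item()
p=np.array([.50395,.09166,.15946])
def rr(c,u,v): a=ray(c,u,v,.3);b=ray(c,u,v,.05);return a,(b-a)/np.linalg.norm(b-a)
a1,d1=rr(d['s'],348.2,159);a2,d2=rr(d['w'],325,252)
k=np.linalg.lstsq(np.c_[d1,-d2],a2-a1,rcond=None)[0]
P1=a1+k[0]*d1;P2=a2+k[1]*d2
print("tip-TCP side",P1-p,"wrist",P2-p)
E=np.array(d['w']["extrinsics"]);print("cam pos",-E[:3,:3].T@E[:3,3]-p, "fwd",E[2,:3])
E
```

```text
tip-TCP side [-0.00139355  0.00968798  0.04105935] wrist [-0.00044774  0.00957776  0.04118884]
cam pos [-0.01218198  0.07414028  0.18184085] fwd [ 0.05227934 -0.29154227 -0.95512825]
```

The two rays agree to 1 mm. The finger tips are centred on the TCP in x and y but sit about 41 mm above where the reported TCP z puts them, which explains the missing force. Contact should come at a commanded z of about 0.061, so I'll descend with a force guard.

```bash
python3 - <<'E'
from h import *
arm.move_l(pt(TH,.072),vel=.12);arm.hold(.15)
def F():
    return np.mean([arm.get_obs()["contact_force"] for _ in range(3)],0)
f0=F();print("f0",f0.round(2))
z=.072;zc=None
while z>.045:
    z-=.002;arm.move_l(pt(TH,z),vel=.03);arm.hold(.05);o=arm.get_obs();f=F()-f0
    print(round(o["time_s"],2),round(z,4),round(o["position"][2],4),f.round(2))
    if zc is None and f[2]>3.5: zc=z
    if zc and z<=zc-.011 or f[2]>14: break
c=cap("wrist","w4.png");print(blobs(c,(0,130,70),(8,255,255),100))
E
```

```text
f0 [-0.22 -0.23  0.86]
8.55 0.07 0.07 [-0.2  -0.56 -0.87]
8.85 0.068 0.0679 [ 0.16  0.53 -1.6 ]
9.15 0.066 0.0659 [ 0.84  0.8  -1.56]
9.45 0.064 0.064 [-0.87  0.39 -1.2 ]
9.75 0.062 0.0622 [1.51 0.15 2.91]
10.05 0.06 0.0602 [0.96 0.74 4.55]
10.35 0.058 0.0581 [ 1.56 -0.28  3.65]
10.65 0.056 0.0562 [ 0.86 -0.32  5.35]
10.95 0.054 0.0542 [ 0.41 -0.44  5.99]
11.25 0.052 0.0523 [ 0.27 -1.04  6.66]
11.55 0.05 0.0503 [ 0.27 -0.    6.18]
11.85 0.048 0.0489 [-2.37  1.47 15.5 ]
[((np.float64(326.3), np.float64(250.2)), [265, 208, 124, 100, 6645])]
```

Contact came at about 0.063 and the plunger bottomed near 0.049, which is exactly 14 mm of travel. I'll ease off slightly and turn along the arc.

```bash
python3 - <<'E'
from h import *
Z=.0495
arm.move_l(pt(TH,Z),vel=.03);arm.hold(.1)
for k in range(1,9):
    arm.move_l(pt(TH-.6283*k/8,Z),vel=.05);o=arm.get_obs()
    print(round(o["time_s"],2),np.round(o["position"],4),np.round(o["contact_force"],1))
arm.hold(.2)
c=cap("wrist","w5.png");b=blobs(c,(0,130,70),(8,255,255),400);print(b)
print("rim pred",[np.round(proj(c,np.array(pt(TH-.6283,.0945))+.028*np.array([np.cos(a),np.sin(a),0])),1).tolist() for a in(.18,.18+np.pi/2,.18+np.pi)])
print(arm.get_obs()["position"],pt(TH-.6283,Z))
E
```

```text
12.59 [0.5079 0.1009 0.0498] [-0.7  0.2  7.2]
12.93 [0.5119 0.1094 0.0498] [-0.5  1.1  7.8]
13.28 [0.5167 0.1175 0.0498] [0.  1.3 7.9]
13.62 [0.522  0.1253 0.0498] [-0.1  0.4  8.4]
13.96 [0.528  0.1326 0.0498] [-0.2  2.3  7.6]
14.3 [0.5345 0.1394 0.0498] [0.4 1.  8.2]
14.64 [0.5416 0.1457 0.0498] [0.  2.8 7.8]
14.98 [0.5491 0.1514 0.0498] [0.5 1.3 6.5]
[((np.float64(320.7), np.float64(251.4)), [260, 210, 124, 99, 6443])]
rim pred [[382.7, 274.5], [321.8, 217.0], [261.1, 274.5]]
[0.54900363 0.15129521 0.04989186] [np.float64(0.54877059619229), np.float64(0.15105773739217965), 0.0495]
```

View pics/w5.png

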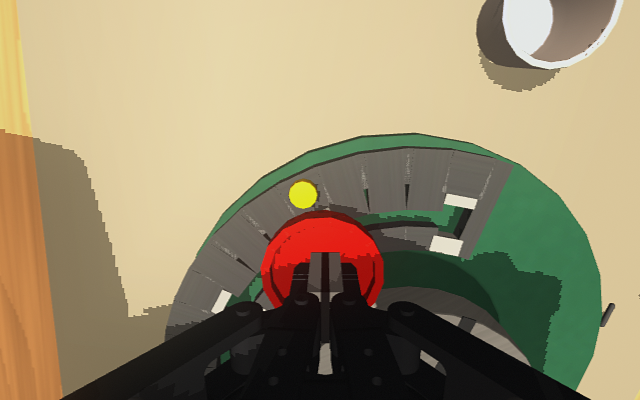

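The yellow tag is at (303,195) and the button, at about (322,270), is in line with it. I'll check the alignment within this same picture before releasing.

```bash
python3 - <<'E'
from h import *
c=cap("wrist")
y=[b for b in blobs(c,(22,130,100),(34,255,255),200) if abs(b[0][0]-303)<10];print(y)
Y=ray(c,*y[0][0],.058)
m=cv2.inRange(cv2.cvtColor(c["image"],cv2.COLOR_RGB2HSV),(0,130,60),(8,255,255))
# rim outer top edge: left/right extremes give the centre column/row at z=.0945
xs=[];
for r in range(255,285):
    q=np.where(m[r])[0];xs.append((r,q.min(),q.max()))
l=min(xs,key=lambda a:a[1])[1];r=max(xs,key=lambda a:a[2])[2]
L=np.mean([a[0] for a in xs if a[1]<=l]);Rr=np.mean([a[0] for a in xs if a[2]>=r]);print(l,L,r,Rr)
PL=ray(c,l,L,.0945);PR=ray(c,r+1,Rr,.0945);B=(PL+PR)/2
print("Y",Y,"B",B,"width",np.linalg.norm(PL-PR),"B-Y",np.hypot(*(B-Y)[:2]),"dir",np.arctan2(*(Y-B)[1::-1]))
for P in(Y,B):d=(P[:2]-A0);print(np.hypot(*d),np.arctan2(d[1],d[0]))
print(arm.get_obs()["time_s"])
E
```

```text
[((np.float64(302.7), np.float64(194.6)), [289, 181, 29, 28, 616])]
260 268.5 383 272.0
Y [0.53327983 0.17692311 0.058     ] B [0.5484732  0.15320895 0.0945    ] width 0.05691678540797958 B-Y 0.028163803834205636 dir 2.140597329145079
0.15008461297349276 2.168989311373445
0.12193478108917445 2.1755462962948116
15.2833
```

The button is within about 1 mm of line with the tag, against a 3 mm tolerance, so I release straight up.

```bash
python3 - <<'E'
from h import *
p=arm.get_obs()["position"]
for z in(.056,.062,.068):
    arm.move_l([p[0],p[1],z],vel=.03);o=arm.get_obs();print(z,np.round(o["contact_force"],1))
arm.move_l([p[0],p[1],.18],vel=.12);arm.hold(.4)
c=cap("wrist","w6.png");b=blobs(c,(0,130,70),(8,255,255),400);print(b)
s=b[0][1];
for z in(.108,.098):
    P=ray(c,s[0],s[1]+s[3]/2,z);Q=ray(c,s[0]+s[2],s[1]+s[3]/2,z);print(z,"width",np.linalg.norm(P-Q),"ctr",ray(c,*b[0][0],z))
y=blobs(c,(22,130,100),(34,255,255),100);print([(i[0],ray(c,*i[0],.058)[:2].round(4)) for i in y])
s=cap("side");rb=[b for b in blobs(s,(0,130,70),(8,255,255),100)];print(rb[1:])
for z in(.105,.095):print(z,proj(s,np.array(pt(TH-.6283,z))))
print(arm.get_obs()["time_s"],arm.get_obs()["contact_force"])
E
```

```text
0.056 [0.2 1.  6.6]
0.062 [0.1 2.4 5.2]
0.068 [ 0.7 -0.2 -0.1]
[((np.float64(323.9), np.float64(200.6)), [288, 166, 72, 70, 3928])]
0.108 width 0.05716657649935572 ctr [0.54901669 0.1527171  0.108     ]
0.098 width 0.05942089323456498 ctr [0.54950676 0.14985172 0.098     ]
[((np.float64(311.9), np.float64(157.4)), array([0.5333, 0.1769]))]
[((np.float64(394.4), np.float64(180.5)), [381, 175, 28, 12, 207]), ((np.float64(325.3), np.float64(214.1)), [311, 204, 29, 21, 471])]
0.105 (np.float64(324.2192520308412), np.float64(212.51780999108726))
0.095 (np.float64(324.22387349506033), np.float64(216.49610656675313))
17.9333 [-0.28450919 -0.46671826 -0.45029492]
```

View pics/w6.png

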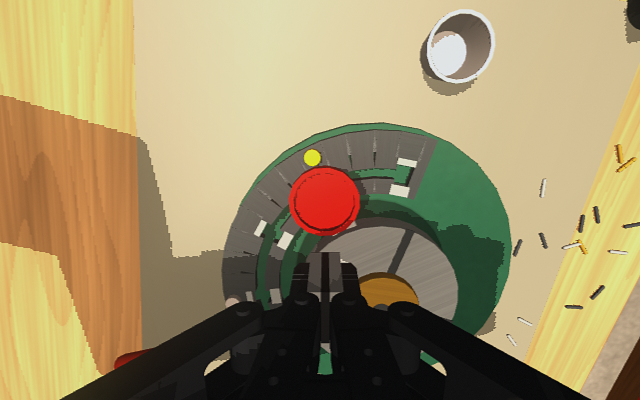

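The button is at (324,201) beside the yellow tag at (312,157). It shows the same 72 × 70 px size it had when out, and the spring force followed it up to z = 0.062, so the plunger is fully out and locked. The blank and the tub haven't moved, and nothing is touching the hand.

```bash
python3 -c "
from rig import arm
print(arm.job_done())"
```

```text
the job is handed in; nothing more can be done
None
```

I pressed the plunger, turned the table one hole to the yellow tag and let the plunger spring back out there. With the hand clear, I handed the job in at about 18 s; no verdict was returned.

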